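# Uncover the slow cooker and hold the strainer level over it

### The arm

A 7-joint arm with a two-finger parallel gripper is mounted at the origin on the work surface. World frame = base frame: x ahead of the robot, y to its left, z up, the work surface at z = 0. Lengths are in mm, angles in rad, forces in N, time in s.
With the tool pointing down it reaches from about 400 to 875 mm from the base axis. Payload 4.4 kg.
Tool frame: the origin (TCP) lies midway between the tips of the shut fingers; the grasp point (between the pads) lies 19 mm behind it; z points along the fingers, y is the line along which they close (so a half turn about z gives the same grasp; the last joint's range is limited). The gripper opens to 85 mm and grips with 20 to 120 N. Pads are 22 mm wide; open, the fingers measure 114 mm over their backs; the gripper's body (76 mm by 85 mm) begins 54 mm behind the grasp point. The pads swing forward as they close: fully open they stand 13 mm farther back than shut.
Start: joints at [-1.288, 0.628, 0.038, 1.517, -0.027, 0.996, -0.02], TCP at [222.128, 610.882, 231.313] pointing down, gripper open.
Joint ranges: [-3.06, 3.06], [-0.37, 2.12], [-1.25, 1.32], [0.18, 2.47], [-1.1, 4.24], [0.23, 1.98], [-2.94, 2.94]. Speed limits (rad/s): [2.57, 2.57, 3.14, 3.14, 3.14, 3.14, 3.14].

### API

Orientations are given as [roll, pitch, yaw] about the fixed x, y, z axes, in that order (R = Rz(yaw) Ry(pitch) Rx(roll)).
In Python, from cell import read_state, get_image, finish_job gives the robot as it stands.
- The arm moves only by the tool send_rows, never from a script. Its argument "series" is a list of rows, each an object of numbers: "ax", "ay", "az": the turn, a rotation vector about the tool's x, y, z in rad; "dx", "dy", "dz": the shift along the tool's x, y, z in cm; "hand": the closure, from 0 (fully open) to 1 (shut). In form: [{"ax": .., "ay": .., "az": .., "dx": .., "dy": .., "dz": .., "hand": ..}, ...]. A call has 1 to 10 rows; each row is the pose to reach, as a shift and turn from the pose commanded when the call began, along the tool's axes at that moment; what a row does not reach only later rows make up. A row lasts 1/10 s, in which the tool goes at most 50 mm and 8.59 degrees, less where a joint would pass 70% of its speed; a pose out of reach is approached as far as the arm can. A call with a gripper value outside its range is refused whole. The fingers move at their own pace and stop on an object; the grip force is fixed at half the most. Time passes only in rows, so rows that repeat a pose let the fingers close. It gives the time, the measured TCP pose, the force, the opening and the grip force at its end, in the units of the state.
- read_state(): the state, without advancing time (a new reading comes with each control period).
- get_image(name): name is "side" or "top"; returns a dict with "pixels" (384x512x3 uint8, red, green, blue), "mtx" (3x3 intrinsics, pixels), "R" (3x3) and "t" (3): a world point X has camera coordinates R X + t. Camera axes: x right, y down, z forward; pixel columns grow to the right and rows downward; lengths in mm; the calibration is good to about 2 mm. A picture is of the moment at which its call begins. There is no depth.
- finish_job(): hands the job in; it is judged then, once.
The state is a dict: "clock": time; "qpos": joint angles; "qd": joint speeds; "tau": joint torques, N m; "eef_pos": TCP position; "tool_rot": TCP orientation; "force": force on the tool from outside, world axes, zero at the start; "torque": the same for the moment, N m; "width": finger opening in mm; "gripper_force": force on a finger pad.
Only numpy, scipy, OpenCV 4.12 (cv2) and the standard library are available. Lean on these libraries where they do the work, as an engineer would, in place of code of your own. Each camera call takes 0.05 s, during which the arm holds its last target. There are 200 camera calls.

### The job

Lift the glass lid off the slow cooker by its knob and set it down gently, without dropping it, right way up in the middle of the white plate. Then pick up the mesh strainer by its balance point, on the slim neck just behind the bowl, and hold it level and still over the middle of the open crock, a few centimetres clear above the rim, so that I can drain the can through it: finish while still holding it there, not set down. Leave the can, the can opener and the silicone lid lifter where they are.

Things in the scene. Friction and masses are not known exactly. Their poses are not given: they have to be found in the camera images.
- lid_knob (a point): Centre of the glass lid's black round knob (38 mm across, 24 mm tall, on a 20 mm thick stem), half-way up. Below this point: the knob's underside 12 mm, the top of the glass dome 25 mm, the flange's underside (rests on the crock's rim) 56 mm, the lid's lowest edge 64 mm. z is the lid's axis, up.
- lid_base (a point): Centre of the lowest edge of the lid, 64 mm straight below the knob's centre: an 8 mm deep skirt, 166 mm across, that sits loosely inside the crock's mouth and stands on the plate when the lid is set down.
- plate: White melamine dinner plate, 260 mm across, loose, lying flat. Origin: centre of its underside on the table. Its flat middle is 192 mm across and 5 mm above the table; the brim rises to 17 mm. The lid fits on the flat middle.
- crock_mouth (a point): Centre of the round black stoneware crock's mouth, level with its rim, 145 mm above the table. Mouth 178 mm across inside, 196 mm outside.
- strainer_balance (a point): Balance point of the strainer, in the middle of its slim neck: a steel bar 16 mm wide, 12 mm thick, between the bowl's rim and the thicker grip. It lies 30 mm behind the rim, 92 mm behind the bowl's centre; the slim part reaches 30 mm each way of it. The strainer's own axes: x along it from handle to bowl, y across, z square to the rim plane, up out of the bowl's open side.
- strainer_bowl (a point): Centre of the strainer bowl's rim circle. Bowl 124 mm across, steel mesh, open side up; a small wire rest hook reaches 88 mm ahead of this point, the handle's end (26 mm wide) 232 mm behind it. Same axes as strainer_balance; level means z vertical.
- strainer_bottom (a point): Lowest point of the strainer's bowl, in its middle, 55 mm below the rim circle's centre along the strainer's own z axis.
- strainer: The loose kitchen strainer as a whole, 0.2 to 0.41 kg, 320 mm long: mesh bowl with a heavy straight steel handle. At the start it leans on its bowl and its handle's end, handle low, its rim plane 0.22 rad (12.5 degrees) off level, the neck's middle about 37 mm above the table. Origin: under the balance point, on the table, as it lies at the start; not a point to grasp.
- lid: The loose lid of the slow cooker as a whole: low glass dome with a steel-rimmed flange 190 mm across and a knob on top, 0.3 to 0.55 kg, seated on the crock at the start. Origin as lid_base. z up.
- crock: The slow cooker as one, heavy and unmoving: the crock seated in a steel heating base 214 mm across, with a dial and two side handles reaching 124 mm from the axis. Origin: centre of its underside on the table.
- can_center (a point): Middle of the closed steel can, 75 mm across, 110 mm tall, standing beyond the slow cooker. Not to be moved.
- opener: White electric can opener with a press button on top, about 125 x 105 x 227 mm, standing. Origin: centre of its underside. Not to be moved.
- lifter: Dark silicone lid lifter, 112 mm long, 52 mm wide, 26 mm high at its hooked end, lying flat. Origin: centre of its underside. Not to be moved.
Not all that is in view belongs to the job. Leave any orange or purple look-alike of the lid alone.

How it is judged:
By the outcome, as a careful person would: the job done as asked, in the order asked, and still so for the second after the job is handed in, while the arm keeps its last pose, push and grip.
It also fails if it takes over 64 s, if anything falls off the work surface, if the arm or the gripper's body presses on something with over 40 N, if the wrist force passes 120 N, or if a joint passes its speed limit or range.

## Working session

There is one attempt and no reset: what is moved stays moved. The work goes in short steps, Python scripts to look and compute and a tool call to move; the robot and the scene stay as the last step left them, time stands still between calls to the robot, and variables do not carry over. Pictures are saved under pics/ and viewed, at most 10 in all, crops included, and the job is handed in when it is done.

Besides the shell and the picture viewer there is one more tool, called after ">>>" as name(argument=value, ...), one argument or row to a line, values as JSON. send_rows: Moves the arm, as the interface text tells. Its arguments: {"type":"object","properties":{"series":{"type":"array","items":{"type":"object","properties":{"ax":{"type":"number"},"ay":{"type":"number"},"az":{"type":"number"},"dx":{"type":"number"},"dy":{"type":"number"},"dz":{"type":"number"},"hand":{"type":"number"}}}}},"required":["series"]}

```bash
mkdir -p pics; ls
cat > h.py <<'E'
import numpy as np, cv2
from cell import read_state, get_image, finish_job
from scipy.spatial.transform import Rotation as Ro
def snap(n,name,crop=None,s=1):
    im=get_image(n); p=im["pixels"][:,:,::-1]
    np.savez(f"pics/{name}.npz",**{k:np.array(v) for k,v in im.items()})
    if crop: x0,y0,x1,y1=crop; p=p[y0:y1,x0:x1]
    cv2.imwrite(f"pics/{name}.png",cv2.resize(np.ascontiguousarray(p),None,fx=s,fy=s,interpolation=cv2.INTER_CUBIC))
    return im
def load(name): return dict(np.load(f"pics/{name}.npz"))
def onz(im,u,v,z):
    d=np.linalg.inv(im["mtx"])@[u,v,1]; R=np.array(im["R"]); c=-R.T@im["t"]; d=R.T@d
    return c+d*(z-c[2])/d[2]
def proj(im,X):
    p=im["mtx"]@(np.array(im["R"])@X+im["t"]); return p[:2]/p[2]
def tri(ims,uvs):
    P=[i["mtx"]@np.c_[i["R"],i["t"]] for i in ims]
    h=cv2.triangulatePoints(P[0],P[1],np.float64(uvs[0]),np.float64(uvs[1])).ravel(); return h[:3]/h[3]
def rel(X):  # world point -> shift in tool axes cm
    s=read_state(); return Ro.from_euler('xyz',s["tool_rot"]).inv().apply(np.array(X)-s["eef_pos"])/10
E
python3 - <<'E'
from h import *
s=read_state(); print(s)
snap("top","top0",s=1.55); snap("side","side0",s=1.55)
E
```

```text
pics
{'clock': 0.0, 'qpos': array([-1.28781816,  0.62938543,  0.03845702,  1.51840564, -0.02703221,
        0.99627235, -0.01999216]), 'qd': array([ 6.77185284e-05, -2.62705523e-04,  2.18565458e-03,  1.35778520e-03,
        1.22388790e-03, -7.80040688e-04, -1.11432196e-04]), 'tau': array([ 5.20407102e-04, -5.63409877e+01,  1.22696992e+00, -1.93440038e+01,
        1.11824524e-02,  1.06472505e-02, -1.44428606e-05]), 'eef_pos': array([221.89142751, 610.27105607, 230.35184406]), 'tool_rot': array([-3.13964021e+00,  1.03536097e-05,  2.79279176e+00]), 'force': array([-0.01490543,  0.11174669, -0.04718275]), 'torque': array([ 0.01970058, -0.00463284, -0.03379514]), 'gripper_force': 0.0, 'width': 85.40982742256747}
```

View pics/top0.png

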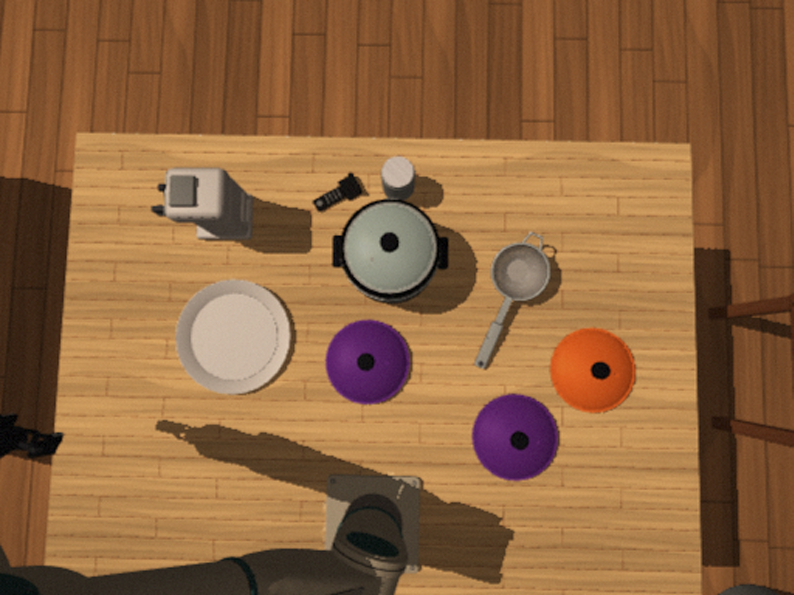

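View pics/side0.png

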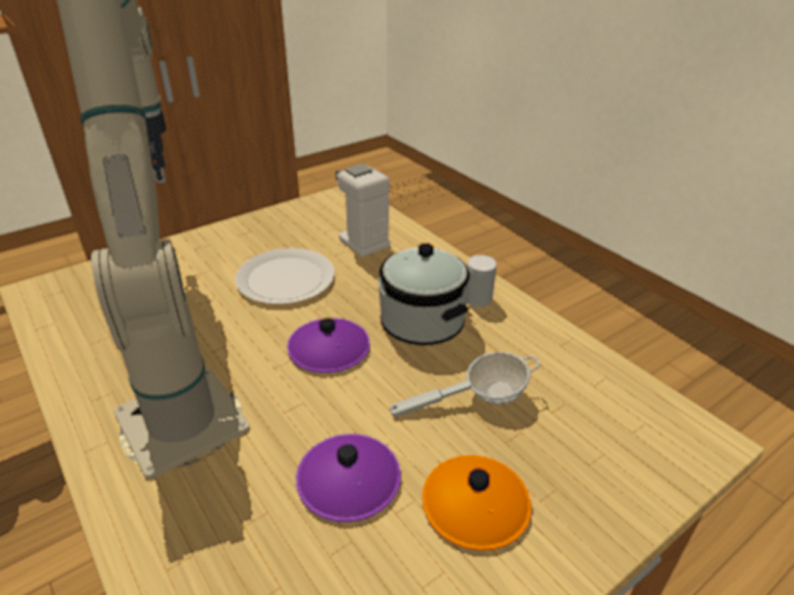

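Top view: the glass lid's knob is at (389,242), on the crock. Look-alikes are the purple lid knobs at (366,362) and (520,440) and the orange one at (600,370). I choose the greenish glass lid seated on the crock. The plate's centre is about (235,337), and the strainer's bowl is at (521,271) with its handle end at (483,365). The side view shows the knob at (426,250).

Run:
```python
from h import *
T,S=load("top0"),load("side0")
f=lambda u,v:((u+.5)/1.55-.5,(v+.5)/1.55-.5)
k=tri([T,S],[f(389,242),f(426,250)]); print("knob",k, onz(T,*f(389,242),209))
print("crock rim mid", onz(T,*f(390,245),145))
print("plate L/R/T/B",*[onz(T,*f(*p),15).round() for p in [(177,337),(293,337),(235,280),(235,394)]])
print("plate flat",*[onz(T,*f(*p),5).round() for p in [(191,337),(278,337),(235,293),(235,381)]])
print("bowl rim",*[onz(T,*f(*p),60).round() for p in [(492,272),(551,272),(521,243),(521,301)]])
print("handle end",onz(T,*f(483,367),10).round())
a=T["pixels"][125:195,200:300,::-1];b=S["pixels"][145:215,235:335,::-1];c=T["pixels"][150:245,295:375,::-1]
i=np.hstack([cv2.resize(np.ascontiguousarray(x),(0,0),fx=k,fy=k,interpolation=cv2.INTER_CUBIC)[:280] for x,k in((a,2.8),(b,2.8),(c,2.94))])
i=np.hstack([cv2.resize(np.ascontiguousarray(x),(w,280),interpolation=cv2.INTER_CUBIC) for x,w in((a,280),(b,280),(c,236))])
cv2.imwrite("pics/c1.png",i)
```

```text
knob [590.13998806 -29.21223801 202.68747003] [588.03247874 -28.82043593 209.        ]
crock rim mid [594.23551946 -28.89075503 145.        ]
plate L/R/T/B [398. 451.  15.] [404. 189.  15.] [531. 326.  15.] [274. 314.  15.]
plate flat [399. 423.   5.] [404. 225.   5.] [502. 328.   5.] [302. 318.   5.]
bowl rim [ 555. -251.   60.] [ 558. -381.   60.] [ 621. -315.   60.] [ 492. -315.   60.]
handle end [ 346. -240.   10.]Traceback (most recent call last):
  File "<stdin>", line 11, in <module>
    return _nx.concatenate(arrs, 1, dtype=dtype, casting=casting)
           ~~~~~~~~~~~~~~~^^^^^^^^^^^^^^^^^^^^^^^^^^^^^^^^^^^^^^^
ValueError: all the input array dimensions except for the concatenation axis must match exactly, but along dimension 0, the array at index 0 has size 196 and the array at index 2 has size 279
```

Run:
```python
from h import *
T,S=load("top0"),load("side0")
a=T["pixels"][125:195,200:300,::-1];b=S["pixels"][150:220,235:335,::-1];c=T["pixels"][150:240,300:360,::-1]
cv2.imwrite("pics/c1.png",np.hstack([cv2.resize(np.ascontiguousarray(x),(w,210),interpolation=cv2.INTER_CUBIC) for x,w in((a,300),(b,300),(c,140))]))
```

```text
(no output)
```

View pics/c1.png

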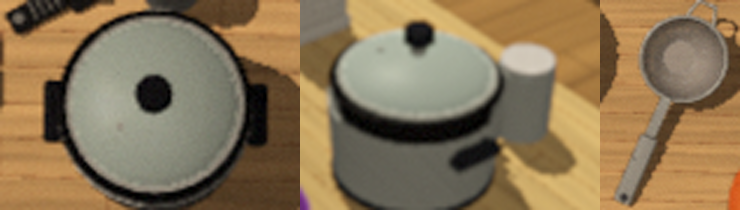

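The crop confirms the black knob on the glass lid (top pixel 251,156; side 274.5,161.7). It triangulates to about (590,-29,202) against an expected height of 201. The current yaw already suits the strainer's neck, so I set off.

>>> send_rows(
  series=[
    {"dx": -1, "dy": -0.8, "dz": -0.5, "hand": 0},
    {"dx": -3, "dy": -2.5, "dz": -1.5, "hand": 0},
    {"dx": -6, "dy": -5, "dz": -3, "hand": 0},
    {"dx": -9, "dy": -7.5, "dz": -4, "hand": 0},
    {"dx": -12.2, "dy": -10.3, "dz": -5, "hand": 0},
    {"dx": -15.4, "dy": -13, "dz": -6, "hand": 0},
    {"dx": -18.6, "dy": -15.7, "dz": -7, "hand": 0},
    {"dx": -21.8, "dy": -18.4, "dz": -7, "hand": 0},
    {"dx": -25, "dy": -21.1, "dz": -7, "hand": 0},
    {"dx": -28.2, "dy": -23.8, "dz": -7, "hand": 0},
  ],
)

```text
invalid input at $.series[0]: expected keys ax, ay, az, dx, dy, dz, hand
```

Run:
```python
from h import *
s=read_state(); print(s["eef_pos"],s["tool_rot"],s["qpos"].round(2)); print(rel([590,-29,290]))
```

```text
[221.92391193 610.34883386 230.48355634] [-3.13988560e+00  1.32689025e-05  2.79281604e+00] [-1.29  0.63  0.04  1.52 -0.03  1.   -0.02]
[-56.44119712 -47.51661054  -5.86979055]
```

>>> send_rows(
  series=[
    {"ax": 0, "ay": 0, "az": 0, "dx": -1, "dy": -0.8, "dz": -0.5, "hand": 0},
    {"ax": 0, "ay": 0, "az": 0, "dx": -3, "dy": -2.5, "dz": -1.5, "hand": 0},
    {"ax": 0, "ay": 0, "az": 0, "dx": -6, "dy": -5, "dz": -3, "hand": 0},
    {"ax": 0, "ay": 0, "az": 0, "dx": -9, "dy": -7.5, "dz": -4, "hand": 0},
    {"ax": 0, "ay": 0, "az": 0, "dx": -12.2, "dy": -10.3, "dz": -5, "hand": 0},
    {"ax": 0, "ay": 0, "az": 0, "dx": -15.4, "dy": -13, "dz": -6, "hand": 0},
    {"ax": 0, "ay": 0, "az": 0, "dx": -18.6, "dy": -15.7, "dz": -7, "hand": 0},
    {"ax": 0, "ay": 0, "az": 0, "dx": -21.8, "dy": -18.4, "dz": -7, "hand": 0},
    {"ax": 0, "ay": 0, "az": 0, "dx": -25, "dy": -21.1, "dz": -7, "hand": 0},
    {"ax": 0, "ay": 0, "az": 0, "dx": -28.2, "dy": -23.8, "dz": -7, "hand": 0},
  ],
)

```text
clock: 1.1
eef_pos: [406.4, 288.1, 301.8]
tool_rot: [3.141, 0.0, 2.792]
force: [0.3, 1.1, -1.0]
width: 85.1
gripper_force: 0.0
```

>>> send_rows(
  series=[
    {"ax": 0, "ay": 0, "az": 0, "dx": -3.2, "dy": -2.7, "dz": 0, "hand": 0},
    {"ax": 0, "ay": 0, "az": 0, "dx": -6.4, "dy": -5.4, "dz": 0, "hand": 0},
    {"ax": 0, "ay": 0, "az": 0, "dx": -9.6, "dy": -8.1, "dz": 0, "hand": 0},
    {"ax": 0, "ay": 0, "az": 0, "dx": -12.8, "dy": -10.8, "dz": 0, "hand": 0},
    {"ax": 0, "ay": 0, "az": 0, "dx": -16, "dy": -13.5, "dz": 0, "hand": 0},
    {"ax": 0, "ay": 0, "az": 0, "dx": -19.2, "dy": -16.2, "dz": 0, "hand": 0},
    {"ax": 0, "ay": 0, "az": 0, "dx": -22.4, "dy": -18.9, "dz": 0, "hand": 0},
    {"ax": 0, "ay": 0, "az": 0, "dx": -25.2, "dy": -21.3, "dz": 0, "hand": 0},
    {"ax": 0, "ay": 0, "az": 0, "dx": -27.2, "dy": -23, "dz": 0, "hand": 0},
    {"ax": 0, "ay": 0, "az": 0, "dx": -28.2, "dy": -23.7, "dz": 0, "hand": 0},
  ],
)

```text
clock: 2.1
eef_pos: [589.9, -32.5, 301.4]
tool_rot: [-3.14, 0.001, 2.788]
force: [-0.4, -0.2, 0.3]
width: 85.1
gripper_force: 0.0
```

Run:
```python
from h import *
s=read_state(); print(s["eef_pos"],s["tool_rot"],s["qpos"].round(2),s["force"]); print(rel([590,-29,182]))
snap("side","s1",(200,100,400,250),2.5)
```

```text
[589.85750368 -32.54347557 301.38147357] [-3.13982075e+00  5.40897628e-04  2.78780321e+00] [-0.12  0.48  0.19  1.6  -0.1   1.07  1.32] [-0.437763   -0.18137484  0.34845189]
[ 0.11585569  0.358491   11.93746997]
```

View pics/s1.png

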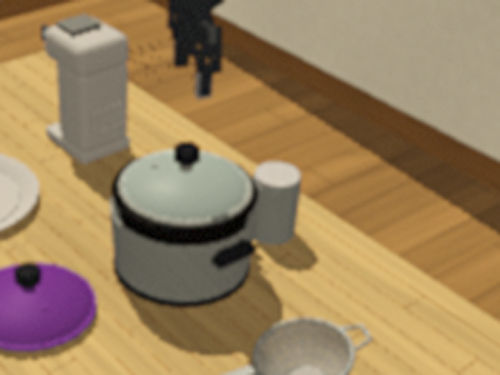

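The side view shows the gripper above the lid, with fingertips at about (203,92) and the knob at (187,153) in the crop. Next I descend to just above the knob and check the alignment.

>>> send_rows(
  series=[
    {"ax": 0, "ay": 0, "az": 0, "dx": 0.1, "dy": 0.2, "dz": 1, "hand": 0},
    {"ax": 0, "ay": 0, "az": 0, "dx": 0.1, "dy": 0.2, "dz": 3, "hand": 0},
    {"ax": 0, "ay": 0, "az": 0, "dx": 0.1, "dy": 0.2, "dz": 5, "hand": 0},
    {"ax": 0, "ay": 0, "az": 0, "dx": 0.1, "dy": 0.2, "dz": 7, "hand": 0},
    {"ax": 0, "ay": 0, "az": 0, "dx": 0.1, "dy": 0.2, "dz": 8, "hand": 0},
    {"ax": 0, "ay": 0, "az": 0, "dx": 0.1, "dy": 0.2, "dz": 8, "hand": 0},
  ],
)

```text
clock: 2.75
eef_pos: [587.8, -24.1, 219.6]
tool_rot: [-3.141, -0.004, 2.795]
force: [-0.8, -0.2, 0.4]
width: 85.3
gripper_force: 0.0
```

Run:
```python
from h import *
s=read_state(); print(s["eef_pos"],s["tool_rot"],s["force"]); print(rel([590,-29,182]))
i=snap("side","s2",(225,100,325,200),4); T=snap("top","t2",(200,105,300,205),4)
a,b=cv2.imread("pics/s2.png"),cv2.imread("pics/t2.png")
for im,p,(x,y) in ((i,a,(225,100)),(T,b,(200,105))):
    for X,c in ((s["eef_pos"],(0,0,255)),([590,-29,201],(0,255,0))):
        u=(proj(im,np.array(X))-[x,y]+.5)*4-.5; cv2.drawMarker(p,tuple(int(q) for q in u),c,0,12,1)
cv2.imwrite("pics/st2.png",np.hstack([a,b]))
```

```text
[587.83008894 -24.10096047 219.64131379] [-3.14115486 -0.0040825   2.79510288] [-0.76644899 -0.17338443  0.36797665]
[-0.38582994 -0.38545217  3.76275669]
```

View pics/st2.png

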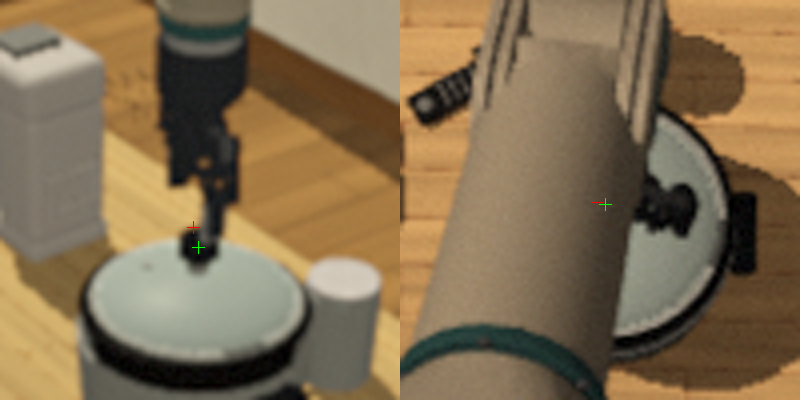

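The model knob point (green) falls on the knob at (198,247) in the crop. The arm still sways a few mm, so I let it settle before going lower.

>>> send_rows(
  series=[
    {"ax": 0, "ay": 0, "az": 0, "dx": 0, "dy": 0, "dz": 0, "hand": 0},
    {"ax": 0, "ay": 0, "az": 0, "dx": 0, "dy": 0, "dz": 0, "hand": 0},
    {"ax": 0, "ay": 0, "az": 0, "dx": 0, "dy": 0, "dz": 0, "hand": 0},
    {"ax": 0, "ay": 0, "az": 0, "dx": 0, "dy": 0, "dz": 0, "hand": 0},
    {"ax": 0, "ay": 0, "az": 0, "dx": 0, "dy": 0, "dz": 0, "hand": 0},
  ],
)

```text
clock: 3.35
eef_pos: [589.6, -26.1, 221.5]
tool_rot: [3.141, 0.0, 2.793]
force: [-0.1, -0.6, 0.0]
width: 85.5
gripper_force: 0.0
```

Run:
```python
from h import *
s=read_state(); print(s["eef_pos"],s["tool_rot"],abs(s["qd"]).max()); print(rel([590,-29,182]))
```

```text
[589.60028246 -26.10927291 221.45705982] [3.14146534e+00 1.90594962e-04 2.79262584e+00] 0.0027645256379809965
[-0.13565227 -0.25848422  3.94569903]
```

>>> send_rows(
  series=[
    {"ax": 0, "ay": 0, "az": 0, "dx": -0.1, "dy": -0.2, "dz": 0.8, "hand": 0},
    {"ax": 0, "ay": 0, "az": 0, "dx": -0.1, "dy": -0.2, "dz": 1.8, "hand": 0},
    {"ax": 0, "ay": 0, "az": 0, "dx": -0.1, "dy": -0.2, "dz": 2.8, "hand": 0},
    {"ax": 0, "ay": 0, "az": 0, "dx": -0.1, "dy": -0.2, "dz": 3.5, "hand": 0},
    {"ax": 0, "ay": 0, "az": 0, "dx": -0.1, "dy": -0.2, "dz": 3.8, "hand": 0},
    {"ax": 0, "ay": 0, "az": 0, "dx": -0.1, "dy": -0.2, "dz": 3.8, "hand": 0},
    {"ax": 0, "ay": 0, "az": 0, "dx": -0.1, "dy": -0.2, "dz": 3.8, "hand": 0},
  ],
)

```text
clock: 4.05
eef_pos: [590.0, -28.3, 183.4]
tool_rot: [3.142, 0.0, 2.793]
force: [0.2, -0.3, 0.3]
width: 85.3
gripper_force: 0.0
```

>>> send_rows(
  series=[
    {"ax": 0, "ay": 0, "az": 0, "dx": 0, "dy": 0, "dz": 0, "hand": 0.3},
    {"ax": 0, "ay": 0, "az": 0, "dx": 0, "dy": 0, "dz": 0, "hand": 0.45},
    {"ax": 0, "ay": 0, "az": 0, "dx": 0, "dy": 0, "dz": 0, "hand": 0.6},
    {"ax": 0, "ay": 0, "az": 0, "dx": 0, "dy": 0, "dz": 0, "hand": 1},
    {"ax": 0, "ay": 0, "az": 0, "dx": 0, "dy": 0, "dz": 0, "hand": 1},
    {"ax": 0, "ay": 0, "az": 0, "dx": 0, "dy": 0, "dz": 0, "hand": 1},
    {"ax": 0, "ay": 0, "az": 0, "dx": 0, "dy": 0, "dz": 0, "hand": 1},
    {"ax": 0, "ay": 0, "az": 0, "dx": 0, "dy": 0, "dz": 0, "hand": 1},
  ],
)

```text
clock: 4.85
eef_pos: [590.0, -28.4, 183.9]
tool_rot: [3.141, 0.001, 2.793]
force: [-0.9, -0.6, 5.4]
width: 36.0
gripper_force: 60.1
```

>>> send_rows(
  series=[
    {"ax": 0, "ay": 0, "az": 0, "dx": 0, "dy": 0, "dz": -0.3, "hand": 1},
    {"ax": 0, "ay": 0, "az": 0, "dx": 0, "dy": 0, "dz": -1, "hand": 1},
    {"ax": 0, "ay": 0, "az": 0, "dx": 0, "dy": 0, "dz": -2, "hand": 1},
    {"ax": 0, "ay": 0, "az": 0, "dx": 0, "dy": 0, "dz": -3, "hand": 1},
    {"ax": 0, "ay": 0, "az": 0, "dx": 0, "dy": 0, "dz": -4, "hand": 1},
    {"ax": 0, "ay": 0, "az": 0, "dx": 0, "dy": 0, "dz": -5, "hand": 1},
    {"ax": 0, "ay": 0, "az": 0, "dx": 0, "dy": 0, "dz": -6, "hand": 1},
    {"ax": 0, "ay": 0, "az": 0, "dx": 0, "dy": 0, "dz": -6, "hand": 1},
    {"ax": 0, "ay": 0, "az": 0, "dx": 0, "dy": 0, "dz": -6, "hand": 1},
  ],
)

```text
clock: 5.75
eef_pos: [589.8, -28.2, 243.5]
tool_rot: [3.141, 0.0, 2.793]
force: [-0.5, 0.9, -5.2]
width: 36.1
gripper_force: 60.5
```

Run:
```python
from h import *
s=read_state(); print(s["eef_pos"],s["tool_rot"],s["torque"],s["force"]); print(rel([402,321,244]))
i=snap("side","s3",(225,90,325,215),4); T=snap("top","t3",(100,100,300,225),2.9)
```

```text
[589.80920892 -28.22425952 243.51052717] [3.14138268e+00 2.66956627e-04 2.79279260e+00] [-0.00544706  0.0024342  -0.05770356] [-0.4976655   0.86426609 -5.20715285]
[29.58543548 26.40076884 -0.05130196]
```

View pics/s3.png

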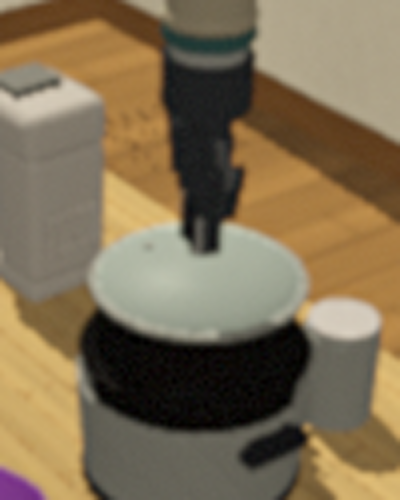

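The lid hangs level and clear of the crock's mouth. Now I carry it to the plate.

>>> send_rows(
  series=[
    {"ax": 0, "ay": 0, "az": 0, "dx": 0.4, "dy": 0.4, "dz": 0, "hand": 1},
    {"ax": 0, "ay": 0, "az": 0, "dx": 1.4, "dy": 1.2, "dz": 0, "hand": 1},
    {"ax": 0, "ay": 0, "az": 0, "dx": 2.9, "dy": 2.6, "dz": 0, "hand": 1},
    {"ax": 0, "ay": 0, "az": 0, "dx": 4.7, "dy": 4.2, "dz": 0, "hand": 1},
    {"ax": 0, "ay": 0, "az": 0, "dx": 6.7, "dy": 6, "dz": 0, "hand": 1},
    {"ax": 0, "ay": 0, "az": 0, "dx": 8.9, "dy": 7.9, "dz": 0, "hand": 1},
    {"ax": 0, "ay": 0, "az": 0, "dx": 11.1, "dy": 9.9, "dz": 0, "hand": 1},
    {"ax": 0, "ay": 0, "az": 0, "dx": 13.3, "dy": 11.9, "dz": 0, "hand": 1},
    {"ax": 0, "ay": 0, "az": 0, "dx": 15.5, "dy": 13.8, "dz": 0, "hand": 1},
    {"ax": 0, "ay": 0, "az": 0, "dx": 17.7, "dy": 15.8, "dz": 0, "hand": 1},
  ],
)

```text
clock: 6.85
eef_pos: [475.7, 182.5, 243.3]
tool_rot: [3.142, -0.001, 2.794]
force: [0.7, 0.3, -3.6]
width: 35.9
gripper_force: 60.5
```

>>> send_rows(
  series=[
    {"ax": 0, "ay": 0, "az": 0, "dx": 2.2, "dy": 2, "dz": 0.5, "hand": 1},
    {"ax": 0, "ay": 0, "az": 0, "dx": 4.4, "dy": 3.9, "dz": 1.5, "hand": 1},
    {"ax": 0, "ay": 0, "az": 0, "dx": 6.6, "dy": 5.9, "dz": 2.5, "hand": 1},
    {"ax": 0, "ay": 0, "az": 0, "dx": 8.6, "dy": 7.7, "dz": 4, "hand": 1},
    {"ax": 0, "ay": 0, "az": 0, "dx": 10.3, "dy": 9.2, "dz": 5.5, "hand": 1},
    {"ax": 0, "ay": 0, "az": 0, "dx": 11.4, "dy": 10.2, "dz": 7, "hand": 1},
    {"ax": 0, "ay": 0, "az": 0, "dx": 11.9, "dy": 10.6, "dz": 8, "hand": 1},
    {"ax": 0, "ay": 0, "az": 0, "dx": 11.9, "dy": 10.6, "dz": 9, "hand": 1},
    {"ax": 0, "ay": 0, "az": 0, "dx": 11.9, "dy": 10.6, "dz": 9.5, "hand": 1},
    {"ax": 0, "ay": 0, "az": 0, "dx": 11.9, "dy": 10.6, "dz": 9.5, "hand": 1},
  ],
)

```text
clock: 7.85
eef_pos: [402.2, 319.6, 147.8]
tool_rot: [-3.14, -0.0, 2.791]
force: [-1.1, -0.3, -4.0]
width: 36.0
gripper_force: 60.6
```

>>> send_rows(
  series=[
    {"ax": 0, "ay": 0, "az": 0, "dx": 0, "dy": 0, "dz": 0, "hand": 1},
    {"ax": 0, "ay": 0, "az": 0, "dx": 0, "dy": 0, "dz": 0, "hand": 1},
    {"ax": 0, "ay": 0, "az": 0, "dx": 0, "dy": 0, "dz": 0, "hand": 1},
    {"ax": 0, "ay": 0, "az": 0, "dx": 0, "dy": 0, "dz": 0, "hand": 1},
  ],
)

```text
clock: 8.25
eef_pos: [402.1, 321.0, 148.7]
tool_rot: [3.141, 0.0, 2.792]
force: [0.5, 0.1, -5.2]
width: 35.6
gripper_force: 60.6
```

Run:
```python
from h import *
s=read_state(); e=s["eef_pos"]; print(e,s["tool_rot"],s["force"]); print(rel([402,321,52]))
i=snap("side","s4",(110,110,260,230),2.6); T=snap("top","t4",(90,160,240,280),2.6)
a,b=cv2.imread("pics/s4.png"),cv2.imread("pics/t4.png")
th=np.linspace(0,6.28,80)
base=e-[0,0,183.9-137]
for im,p,(x,y) in ((i,a,(110,110)),(T,b,(90,160))):
    for c,r,z,col in ((base,95,base[2]+8,(255,0,0)),([402,321],130,17,(0,0,255)),([402,321],96,5,(0,200,0))):
        P=[((proj(im,np.array([c[0]+r*np.cos(t),c[1]+r*np.sin(t),z]))-[x,y]+.5)*2.6-.5).astype(int) for t in th]
        cv2.polylines(p,[np.array(P)],True,col,1)
cv2.imwrite("pics/st4.png",np.hstack([a,b]))
```

```text
[402.12935122 320.99806204 148.65367529] [3.14096401e+00 2.82742435e-04 2.79245463e+00] [ 0.45197723  0.08568144 -5.15939427]
[ 0.01495382 -0.01031894  9.66535911]
```

View pics/st4.png

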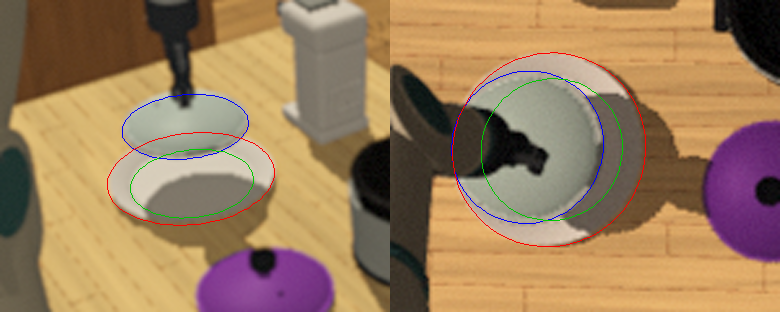

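The overlays for the plate (red and green) and the lid flange (blue) match both views, and the lid is centred over the plate. Now I lower it.

>>> send_rows(
  series=[
    {"ax": 0, "ay": 0, "az": 0, "dx": 0, "dy": 0, "dz": 0.8, "hand": 1},
    {"ax": 0, "ay": 0, "az": 0, "dx": 0, "dy": 0, "dz": 2.2, "hand": 1},
    {"ax": 0, "ay": 0, "az": 0, "dx": 0, "dy": 0, "dz": 4, "hand": 1},
    {"ax": 0, "ay": 0, "az": 0, "dx": 0, "dy": 0, "dz": 5.8, "hand": 1},
    {"ax": 0, "ay": 0, "az": 0, "dx": 0, "dy": 0, "dz": 7.2, "hand": 1},
    {"ax": 0, "ay": 0, "az": 0, "dx": 0, "dy": 0, "dz": 8.2, "hand": 1},
    {"ax": 0, "ay": 0, "az": 0, "dx": 0, "dy": 0, "dz": 8.8, "hand": 1},
    {"ax": 0, "ay": 0, "az": 0, "dx": 0, "dy": 0, "dz": 9.1, "hand": 1},
    {"ax": 0, "ay": 0, "az": 0, "dx": 0, "dy": 0, "dz": 9.3, "hand": 1},
    {"ax": 0, "ay": 0, "az": 0, "dx": 0, "dy": 0, "dz": 9.4, "hand": 1},
  ],
)

```text
clock: 9.35
eef_pos: [402.1, 321.2, 54.6]
tool_rot: [3.141, 0.0, 2.793]
force: [0.4, 0.2, -4.6]
width: 35.6
gripper_force: 60.6
```

>>> send_rows(
  series=[
    {"ax": 0, "ay": 0, "az": 0, "dx": 0, "dy": 0, "dz": 0.05, "hand": 1},
    {"ax": 0, "ay": 0, "az": 0, "dx": 0, "dy": 0, "dz": 0.1, "hand": 1},
    {"ax": 0, "ay": 0, "az": 0, "dx": 0, "dy": 0, "dz": 0.15, "hand": 1},
    {"ax": 0, "ay": 0, "az": 0, "dx": 0, "dy": 0, "dz": 0.2, "hand": 1},
    {"ax": 0, "ay": 0, "az": 0, "dx": 0, "dy": 0, "dz": 0.2, "hand": 1},
  ],
)

```text
clock: 9.85
eef_pos: [401.9, 321.0, 52.3]
tool_rot: [3.142, -0.0, 2.793]
force: [0.6, 0.3, -5.6]
width: 35.7
gripper_force: 60.6
```

>>> send_rows(
  series=[
    {"ax": 0, "ay": 0, "az": 0, "dx": 0, "dy": 0, "dz": 0.05, "hand": 1},
    {"ax": 0, "ay": 0, "az": 0, "dx": 0, "dy": 0, "dz": 0.1, "hand": 1},
    {"ax": 0, "ay": 0, "az": 0, "dx": 0, "dy": 0, "dz": 0.1, "hand": 1},
  ],
)

```text
clock: 10.15
eef_pos: [401.8, 320.9, 51.2]
tool_rot: [-3.141, -0.0, 2.793]
force: [-0.1, 0.1, -6.2]
width: 36.1
gripper_force: 60.6
```

>>> send_rows(
  series=[
    {"ax": 0, "ay": 0, "az": 0, "dx": 0, "dy": 0, "dz": 0.05, "hand": 1},
    {"ax": 0, "ay": 0, "az": 0, "dx": 0, "dy": 0, "dz": 0.05, "hand": 1},
    {"ax": 0, "ay": 0, "az": 0, "dx": 0, "dy": 0, "dz": 0.05, "hand": 1},
  ],
)

```text
clock: 10.45
eef_pos: [401.8, 321.0, 51.0]
tool_rot: [3.141, -0.0, 2.793]
force: [-1.6, -0.7, 1.0]
width: 35.6
gripper_force: 61.1
```

The plate now carries the lid's weight (force went from -6.2 to +1.0 N). I release and rise.

>>> send_rows(
  series=[
    {"ax": 0, "ay": 0, "az": 0, "dx": 0, "dy": 0, "dz": 0, "hand": 0.5},
    {"ax": 0, "ay": 0, "az": 0, "dx": 0, "dy": 0, "dz": 0, "hand": 0.3},
    {"ax": 0, "ay": 0, "az": 0, "dx": 0, "dy": 0, "dz": 0, "hand": 0},
    {"ax": 0, "ay": 0, "az": 0, "dx": 0, "dy": 0, "dz": 0, "hand": 0},
    {"ax": 0, "ay": 0, "az": 0, "dx": 0, "dy": 0, "dz": 0, "hand": 0},
    {"ax": 0, "ay": 0, "az": 0, "dx": 0, "dy": 0, "dz": 0, "hand": 0},
  ],
)

```text
clock: 11.05
eef_pos: [401.9, 321.0, 50.8]
tool_rot: [3.142, 0.0, 2.793]
force: [0.2, -0.6, -1.1]
width: 85.3
gripper_force: 0.0
```

>>> send_rows(
  series=[
    {"ax": 0, "ay": 0, "az": 0, "dx": 0, "dy": 0, "dz": -0.5, "hand": 0},
    {"ax": 0, "ay": 0, "az": 0, "dx": 0, "dy": 0, "dz": -1.5, "hand": 0},
    {"ax": 0, "ay": 0, "az": 0, "dx": 0, "dy": 0, "dz": -3.5, "hand": 0},
    {"ax": 0, "ay": 0, "az": 0, "dx": 0, "dy": 0, "dz": -6, "hand": 0},
    {"ax": 0, "ay": 0, "az": 0, "dx": 0, "dy": 0, "dz": -9, "hand": 0},
    {"ax": 0, "ay": 0, "az": 0, "dx": 0, "dy": 0, "dz": -12, "hand": 0},
    {"ax": 0, "ay": 0, "az": 0, "dx": 0, "dy": 0, "dz": -15, "hand": 0},
    {"ax": 0, "ay": 0, "az": 0, "dx": 0, "dy": 0, "dz": -17, "hand": 0},
    {"ax": 0, "ay": 0, "az": 0, "dx": 0, "dy": 0, "dz": -18, "hand": 0},
  ],
)

```text
clock: 11.95
eef_pos: [402.6, 321.5, 233.5]
tool_rot: [3.138, 0.002, 2.793]
force: [-0.4, 1.7, 0.4]
width: 85.4
gripper_force: 0.0
```

Run:
```python
from h import *
s=read_state(); print(s["eef_pos"],s["tool_rot"]); print(rel([472,-285,150]), rel([440,0,230]))
a=np.array(get_image("side")["pixels"])[110:230,110:260,::-1]
np.save("pics/a.npy",a)
T=snap("top","t5"); b=np.array(T["pixels"])[150:245,290:380,::-1]
cv2.imwrite("pics/st5.png",np.hstack([cv2.resize(np.ascontiguousarray(x),(w,400),interpolation=cv2.INTER_CUBIC) for x,w in((a,410),(b,379))]))
```

```text
[402.60021885 321.53169424 233.54595061] [3.13788817e+00 1.83616162e-03 2.79268365e+00]
[-27.24209822 -54.65675918   8.20221168] [-14.50624748 -28.93843757   0.27403161]
```

View pics/st5.png

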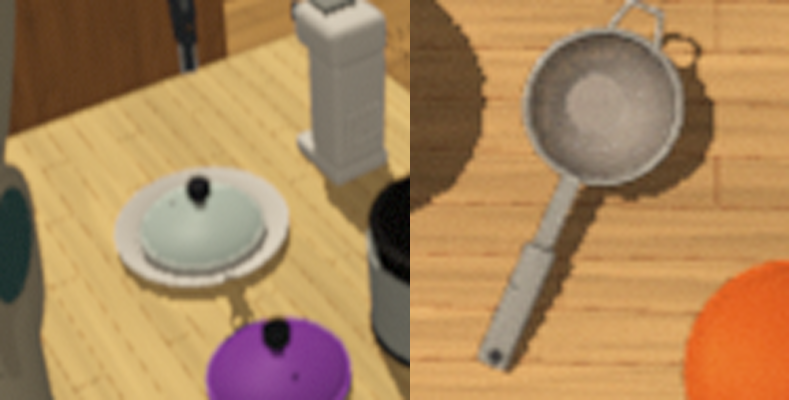

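The lid stands upright in the middle of the plate. In the crop the strainer's bowl is at (604,106), the slim neck runs from (572,180) to (540,246), and the handle's end is at (493,362).

Run:
```python
from h import *
T=load("t5"); g=lambda u,v:((u-410+.5)/4.211+290-.5,(v+.5)/4.211+150-.5)
n=onz(T,*g(556,213),42); b=onz(T,*g(604,106),58); e=onz(T,*g(492,364),10)
print(n,b,e); d=b-e; yaw=np.arctan2(d[1],d[0]); print(yaw,np.hypot(d[0],d[1]))
u=np.array([np.cos(yaw),np.sin(yaw)]); bal=b[:2]-90*u; print("bal",bal)
# grasp: tool y across, tool z = -strainer z ; x_tool = -strainer x
x=np.array([*(u*np.cos(.22)),np.sin(.22)]); z=np.array([*(-u*np.sin(.22)),np.cos(.22)]); 
R=Ro.from_matrix(np.c_[-x,np.cross(-z,-x),-z]); s=read_state(); R0=Ro.from_euler('xyz',s["tool_rot"])
print("rotvec in tool",(R0.inv()*R).as_rotvec())
B=np.array([*bal,37]); 
for h in (90,40,0): print(h, rel(B-z*17+z*h))
```

```text
[ 472.04679929 -278.85370165   42.        ] [ 558.38446589 -314.39706077   58.        ] [ 348.17294429 -232.09645189   10.        ]
-0.3731689247448022 225.74825367265635
bal [ 474.57855982 -281.58593298]
rotvec in tool [ 0.00555932 -0.21863878  0.02391302]
90 [-25.78241169 -54.20317707  12.29344792]
40 [-26.86647641 -54.2437681   17.17434497]
0 [-27.73372819 -54.27624092  21.07906261]
```

>>> send_rows(
  series=[
    {"ax": 0, "ay": 0, "az": 0, "dx": -0.5, "dy": -1, "dz": 0, "hand": 0},
    {"ax": 0, "ay": 0, "az": 0, "dx": -1.5, "dy": -3.2, "dz": 0, "hand": 0},
    {"ax": 0, "ay": 0, "az": 0, "dx": -3, "dy": -6.3, "dz": 0, "hand": 0},
    {"ax": 0, "ay": 0, "az": 0, "dx": -4.6, "dy": -9.7, "dz": 0, "hand": 0},
    {"ax": 0, "ay": 0, "az": 0, "dx": -6.2, "dy": -13.1, "dz": 0, "hand": 0},
    {"ax": 0, "ay": 0, "az": 0, "dx": -7.8, "dy": -16.5, "dz": 0, "hand": 0},
    {"ax": 0, "ay": 0, "az": 0, "dx": -9.4, "dy": -19.9, "dz": 0, "hand": 0},
    {"ax": 0, "ay": 0, "az": 0, "dx": -11, "dy": -23.3, "dz": 0, "hand": 0},
    {"ax": 0, "ay": 0, "az": 0, "dx": -12.6, "dy": -26.7, "dz": 0, "hand": 0},
    {"ax": 0, "ay": 0, "az": 0, "dx": -14.2, "dy": -30.1, "dz": 0, "hand": 0},
  ],
)

```text
clock: 13.05
eef_pos: [430.9, -12.7, 229.6]
tool_rot: [-3.14, -0.003, 2.792]
force: [0.9, 1.2, -0.5]
width: 85.4
gripper_force: 0.0
```

>>> send_rows(
  series=[
    {"ax": 0, "ay": 0, "az": 0, "dx": -1.6, "dy": -3.4, "dz": 0, "hand": 0},
    {"ax": 0, "ay": -0.03, "az": 0, "dx": -3.2, "dy": -6.8, "dz": 0, "hand": 0},
    {"ax": 0, "ay": -0.06, "az": 0, "dx": -4.8, "dy": -10.2, "dz": 0, "hand": 0},
    {"ax": 0, "ay": -0.1, "az": 0.01, "dx": -6.4, "dy": -13.6, "dz": 0.5, "hand": 0},
    {"ax": 0, "ay": -0.14, "az": 0.02, "dx": -8, "dy": -17, "dz": 2, "hand": 0},
    {"ax": 0, "ay": -0.18, "az": 0.024, "dx": -9.5, "dy": -20, "dz": 4, "hand": 0},
    {"ax": 0, "ay": -0.22, "az": 0.024, "dx": -10.8, "dy": -22.5, "dz": 6.5, "hand": 0},
    {"ax": 0, "ay": -0.22, "az": 0.024, "dx": -11.6, "dy": -24, "dz": 8.5, "hand": 0},
    {"ax": 0, "ay": -0.22, "az": 0.024, "dx": -11.7, "dy": -24.1, "dz": 9.5, "hand": 0},
    {"ax": 0, "ay": -0.22, "az": 0.024, "dx": -11.7, "dy": -24.1, "dz": 10, "hand": 0},
  ],
)

```text
clock: 14.05
eef_pos: [458.3, -276.4, 128.9]
tool_rot: [3.138, 0.216, 2.767]
force: [0.2, 0.9, -0.2]
width: 85.2
gripper_force: 0.0
```

>>> send_rows(
  series=[
    {"ax": 0, "ay": 0, "az": 0, "dx": 0, "dy": 0, "dz": 0, "hand": 0},
    {"ax": 0, "ay": 0, "az": 0, "dx": 0, "dy": 0, "dz": 0, "hand": 0},
    {"ax": 0, "ay": 0, "az": 0, "dx": 0, "dy": 0, "dz": 0, "hand": 0},
    {"ax": 0, "ay": 0, "az": 0, "dx": 0, "dy": 0, "dz": 0, "hand": 0},
  ],
)

```text
clock: 14.45
eef_pos: [460.6, -276.4, 131.6]
tool_rot: [3.139, 0.221, 2.77]
force: [0.8, -0.7, -0.4]
width: 85.5
gripper_force: 0.0
```

Run:
```python
from h import *
s=read_state(); e=s["eef_pos"]; print(e,s["tool_rot"],s["qpos"].round(2))
B=np.array([473.5,-281,37]); print(rel(B))
S=snap("side","s6",(230,170,370,280),5)
p=cv2.imread("pics/s6.png")
R=Ro.from_euler('xyz',s["tool_rot"]).as_matrix()
for X,c in ((e,(0,0,255)),(e-19*R[:,2],(0,128,255)),(B,(0,255,0)),(e+60*R[:,2],(255,0,0)),(B-30*R[:,0],(255,255,0)),(B+30*R[:,0],(255,255,0))):
    u=(proj(S,X)-[230,170]+.5)*5-.5; cv2.drawMarker(p,tuple(int(q) for q in u),c,0,12,1)
cv2.imwrite("pics/s6m.png",p)
```

```text
[ 460.64666476 -276.4460252   131.62410434] [3.13907381 0.22136518 2.76967793] [ 0.46  0.55  0.07  2.13 -0.28  0.25  1.98]
[0.74788993 0.01882003 9.53084397]
```

View pics/s6m.png

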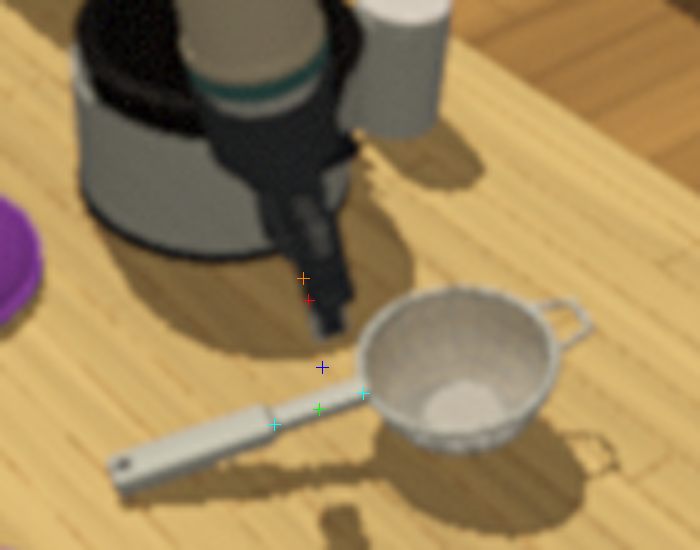

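The side view shows the modelled neck points (cyan and green) lying exactly on the slim neck, between (275,424) and (363,390) in the crop. Joint 6 is at 0.25, right at its limit with this tilt. So I grasp with the tool vertical and take up the 12.5 degrees after lifting.

>>> send_rows(
  series=[
    {"ax": 0, "ay": 0.04, "az": 0, "dx": 0, "dy": 0, "dz": 0, "hand": 0},
    {"ax": 0, "ay": 0.09, "az": 0, "dx": 0, "dy": 0, "dz": 0.5, "hand": 0},
    {"ax": 0, "ay": 0.14, "az": 0, "dx": -0.1, "dy": 0, "dz": 1.5, "hand": 0},
    {"ax": 0, "ay": 0.19, "az": 0, "dx": -0.2, "dy": 0, "dz": 3, "hand": 0},
    {"ax": 0, "ay": 0.22, "az": 0, "dx": -0.2, "dy": 0, "dz": 4.3, "hand": 0},
    {"ax": 0, "ay": 0.22, "az": 0, "dx": -0.2, "dy": 0, "dz": 5.1, "hand": 0},
    {"ax": 0, "ay": 0.22, "az": 0, "dx": -0.2, "dy": 0, "dz": 5.3, "hand": 0},
    {"ax": 0, "ay": 0.22, "az": 0, "dx": -0.2, "dy": 0, "dz": 5.3, "hand": 0},
    {"ax": 0, "ay": 0.22, "az": 0, "dx": -0.2, "dy": 0, "dz": 5.3, "hand": 0},
    {"ax": 0, "ay": 0.22, "az": 0, "dx": -0.2, "dy": 0, "dz": 5.3, "hand": 0},
  ],
)

```text
clock: 15.5
eef_pos: [472.5, -281.8, 80.2]
tool_rot: [3.139, 0.001, 2.769]
force: [-0.2, 0.6, 0.7]
width: 85.3
gripper_force: 0.0
```

Run:
```python
from h import *
s=read_state(); e=s["eef_pos"]; print(e,s["tool_rot"],s["qpos"].round(3))
print(rel([473.5,-281,19]))
```

```text
[ 472.54362307 -281.84228633   80.18164991] [3.13897598e+00 9.00038738e-04 2.76856346e+00] [ 0.377  0.711  0.172  1.928 -0.232  0.521  1.907]
[-0.05285775  0.09728032  6.11849054]
```

>>> send_rows(
  series=[
    {"ax": 0, "ay": 0, "az": 0, "dx": -0.1, "dy": 0.1, "dz": 0.8, "hand": 0},
    {"ax": 0, "ay": 0, "az": 0, "dx": -0.1, "dy": 0.1, "dz": 2, "hand": 0},
    {"ax": 0, "ay": 0, "az": 0, "dx": -0.1, "dy": 0.1, "dz": 3.3, "hand": 0},
    {"ax": 0, "ay": 0, "az": 0, "dx": -0.1, "dy": 0.1, "dz": 4.5, "hand": 0},
    {"ax": 0, "ay": 0, "az": 0, "dx": -0.1, "dy": 0.1, "dz": 5.4, "hand": 0},
    {"ax": 0, "ay": 0, "az": 0, "dx": -0.1, "dy": 0.1, "dz": 5.9, "hand": 0},
    {"ax": 0, "ay": 0, "az": 0, "dx": -0.1, "dy": 0.1, "dz": 6.1, "hand": 0},
    {"ax": 0, "ay": 0, "az": 0, "dx": -0.1, "dy": 0.1, "dz": 6.1, "hand": 0},
    {"ax": 0, "ay": 0, "az": 0, "dx": -0.1, "dy": 0.1, "dz": 6.1, "hand": 0},
  ],
)

```text
clock: 16.4
eef_pos: [474.3, -281.1, 18.8]
tool_rot: [3.139, 0.001, 2.769]
force: [0.5, 1.3, 1.0]
width: 85.1
gripper_force: 0.0
```

>>> send_rows(
  series=[
    {"ax": 0, "ay": 0, "az": 0, "dx": 0, "dy": 0, "dz": 0, "hand": 0.3},
    {"ax": 0, "ay": 0, "az": 0, "dx": 0, "dy": 0, "dz": 0, "hand": 0.5},
    {"ax": 0, "ay": 0, "az": 0, "dx": 0, "dy": 0, "dz": 0, "hand": 0.65},
    {"ax": 0, "ay": 0, "az": 0, "dx": 0, "dy": 0, "dz": 0, "hand": 0.72},
    {"ax": 0, "ay": 0, "az": 0, "dx": 0, "dy": 0, "dz": 0, "hand": 0.8},
    {"ax": 0, "ay": 0, "az": 0, "dx": 0, "dy": 0, "dz": 0, "hand": 1},
    {"ax": 0, "ay": 0, "az": 0, "dx": 0, "dy": 0, "dz": 0, "hand": 1},
    {"ax": 0, "ay": 0, "az": 0, "dx": 0, "dy": 0, "dz": 0, "hand": 1},
    {"ax": 0, "ay": 0, "az": 0, "dx": 0, "dy": 0, "dz": 0, "hand": 1},
    {"ax": 0, "ay": 0, "az": 0, "dx": 0, "dy": 0, "dz": 0, "hand": 1},
  ],
)

```text
clock: 17.4
eef_pos: [474.1, -280.9, 18.7]
tool_rot: [3.139, 0.0, 2.769]
force: [0.1, 0.4, 4.5]
width: 15.0
gripper_force: 59.1
```

Gripped at 15 mm on the 16 mm neck. I lift slowly.

>>> send_rows(
  series=[
    {"ax": 0, "ay": 0, "az": 0, "dx": 0, "dy": 0, "dz": -0.2, "hand": 1},
    {"ax": 0, "ay": 0, "az": 0, "dx": 0, "dy": 0, "dz": -0.7, "hand": 1},
    {"ax": 0, "ay": 0, "az": 0, "dx": 0, "dy": 0, "dz": -1.5, "hand": 1},
    {"ax": 0, "ay": 0, "az": 0, "dx": 0, "dy": 0, "dz": -2.7, "hand": 1},
    {"ax": 0, "ay": 0, "az": 0, "dx": 0, "dy": 0, "dz": -4.2, "hand": 1},
    {"ax": 0, "ay": 0, "az": 0, "dx": 0, "dy": 0, "dz": -6, "hand": 1},
    {"ax": 0, "ay": 0, "az": 0, "dx": 0, "dy": 0, "dz": -8, "hand": 1},
    {"ax": 0, "ay": 0, "az": 0, "dx": 0, "dy": 0, "dz": -10, "hand": 1},
    {"ax": 0, "ay": 0, "az": 0, "dx": 0, "dy": 0, "dz": -12, "hand": 1},
    {"ax": 0, "ay": 0, "az": 0, "dx": 0, "dy": 0, "dz": -14, "hand": 1},
  ],
)

```text
clock: 18.4
eef_pos: [473.7, -281.3, 160.3]
tool_rot: [3.139, 0.001, 2.769]
force: [0.7, 0.5, -2.4]
width: 14.8
gripper_force: 58.5
```

>>> send_rows(
  series=[
    {"ax": 0, "ay": 0, "az": 0, "dx": 0, "dy": 0, "dz": -2, "hand": 1},
    {"ax": 0, "ay": 0, "az": 0, "dx": 0, "dy": 0, "dz": -4, "hand": 1},
    {"ax": 0, "ay": 0.04, "az": 0, "dx": 0, "dy": 0, "dz": -6, "hand": 1},
    {"ax": 0, "ay": 0.08, "az": 0, "dx": 0, "dy": 0, "dz": -7.5, "hand": 1},
    {"ax": 0, "ay": 0.12, "az": 0, "dx": 0, "dy": 0, "dz": -8.5, "hand": 1},
    {"ax": 0, "ay": 0.16, "az": 0, "dx": 0, "dy": 0, "dz": -9, "hand": 1},
    {"ax": 0, "ay": 0.2, "az": 0, "dx": 0, "dy": 0, "dz": -9, "hand": 1},
    {"ax": 0, "ay": 0.22, "az": 0, "dx": 0, "dy": 0, "dz": -9, "hand": 1},
    {"ax": 0, "ay": 0.22, "az": 0, "dx": 0, "dy": 0, "dz": -9, "hand": 1},
    {"ax": 0, "ay": 0.22, "az": 0, "dx": 0, "dy": 0, "dz": -9, "hand": 1},
  ],
)

```text
clock: 19.4
eef_pos: [473.4, -281.4, 248.6]
tool_rot: [3.139, -0.22, 2.769]
force: [0.6, -0.1, -2.7]
width: 14.8
gripper_force: 58.5
```

Run:
```python
from h import *
s=read_state(); e=s["eef_pos"]; print(e,s["tool_rot"],s["qpos"].round(2),s["force"],s["torque"])
R=Ro.from_euler('xyz',s["tool_rot"])
# balance point in tool frame as at the grasp
R0=Ro.from_euler('xyz',[3.139,0,2.769]); pb=R0.inv().apply(np.array([473.5,-281,37])-[474.1,-280.9,18.7])
Rs0=Ro.from_euler('xyz',[0,-.22,-.373]); M=R0.inv()*Rs0
Rs=R*M; B=e+R.apply(pb); print("strainer rpy",Rs.as_euler('xyz'),"bal",B,"bowl",B+Rs.apply([92,0,0]))
S=snap("side","s7"); p=np.ascontiguousarray(S["pixels"][:,:,::-1]); T=get_image("top"); q=np.ascontiguousarray(T["pixels"][:,:,::-1])
for im,k in((S,p),(T,q)):
  C=[proj(im,B+Rs.apply([92+62*np.cos(t),62*np.sin(t),0])) for t in np.linspace(0,6.28,60)]
  cv2.polylines(k,[np.round(np.array(C)*16).astype(int)],True,(0,0,255),1,cv2.LINE_AA,4)
  L=[proj(im,B+Rs.apply([x,0,0])) for x in(30,-140)]; cv2.polylines(k,[np.round(np.array(L)*16).astype(int)],False,(0,255,0),1,cv2.LINE_AA,4)
u=proj(S,B).astype(int); w=proj(T,B).astype(int); print(u,w)
f=lambda k,c:cv2.resize(k[max(0,c[1]-60):max(0,c[1]-60)+120,c[0]-50:c[0]+60],None,fx=3.6,fy=3.6,interpolation=cv2.INTER_CUBIC)
cv2.imwrite("pics/st7.png",np.hstack([f(p,u),f(q,w)]))
```

```text
[ 473.40249052 -281.43217693  248.55022512] [ 3.13893392 -0.22003017  2.76936636] [ 0.31  0.6   0.27  1.58 -0.12  1.2   1.81] [ 0.58856247 -0.06727329 -2.66783802] [-0.13044453 -0.3593676  -0.03828594]
strainer rpy [-2.44154531e-05  3.01771600e-05 -3.72638241e-01] bal [ 476.53443797 -282.99073219  266.52303265] bowl [ 562.22048468 -316.48552869  266.52025635]
[300 192] [338 192]
```

View pics/st7.png

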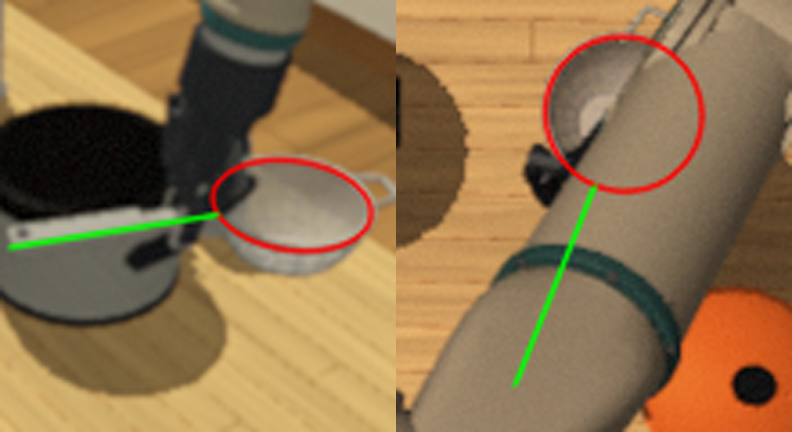

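This is my tenth picture, so checks are numeric from here. It shows the strainer held about level: the modelled rim (red) lies on the bowl's rim, and the handle's top face is just above the modelled centreline, ending at (20,234) in the crop. Next I measure the residual tilt by code, using the pre-grasp picture as a reference.

```bash
cat > fit.py <<'E'
from h import *
from scipy.optimize import least_squares
from scipy.ndimage import map_coordinates
def fit(im,B,rpy,show=True):
    p=np.float32(im["pixels"]); sat=cv2.GaussianBlur(p[:,:,0]-p[:,:,2],(0,0),.7)
    Rs=Ro.from_euler('xyz',rpy); c=proj(im,B+Rs.apply([92,0,0]))
    T=np.linspace(-np.pi,np.pi,120); pts=[]
    for t in T:
        q=proj(im,B+Rs.apply([92+62*np.cos(t),62*np.sin(t),0])); n=(q-c)/np.linalg.norm(q-c)
        if n[1]>.15 or abs(t)<.35 or abs(t)>2.6: continue
        r=np.arange(-6,6.01,.1); g=np.gradient(map_coordinates(sat,[q[1]+r*n[1],q[0]+r*n[0]],order=1))
        k=g.argmax()
        if g[k]>1.5 and 2<k<len(r)-3: pts.append((t,r[k],n))
    t=np.array([a[0] for a in pts]); d=np.array([a[1] for a in pts]); N=np.array([a[2] for a in pts])
    def res(x):
        R2=Rs*Ro.from_euler('xyz',[x[1],x[0],0])
        P=np.array([proj(im,B+R2.apply([92+62*np.cos(a),62*np.sin(a),0]))-proj(im,B+Rs.apply([92+62*np.cos(a),62*np.sin(a),0])) for a in t])
        return (P*N).sum(1)-d
    s=least_squares(res,[0,0],loss='soft_l1'); print(len(t),"offset px med",np.median(d).round(2),"std",d.std().round(2),"dpitch,droll",s.x.round(3)); return t,d
E
python3 - <<'E'
from fit import *
S=load("s6"); t,d=fit(S,np.array([473.5,-281,37]),[0,-.22,-.373]); print(np.c_[t,d][::5].round(2).tolist())
S=load("s7"); t,d=fit(S,np.array([476.5,-283,266.5]),[0,0,-.373]); print(np.c_[t,d][::5].round(2).tolist())
E
```

```text
44 offset px med 1.5 std 0.48 dpitch,droll [-0.037  0.088]
[[-0.61, 0.9], [0.4, 2.2], [0.66, 1.8], [0.92, 1.9], [1.19, 1.6], [1.45, 1.5], [1.87, 1.8], [2.14, 1.2], [2.4, 0.6]]
27 offset px med 1.8 std 0.45 dpitch,droll [-0.07  -0.038]
[[-0.5, 1.5], [0.5, 1.9], [0.77, 2.1], [1.03, 1.7], [1.29, 1.2], [1.56, 0.5]]
```

Rim offsets agree before and after the lift (1.5 against 1.8 px), so there is no noticeable slip. Next I check the crock mouth's centre numerically and compute the shift.

Run:
```python
from fit import *
T=load("t5"); g=cv2.GaussianBlur(np.float32(T["pixels"]).max(2),(0,0),.6)
c0=np.array([591,-29,145]); A=np.linspace(-np.pi,np.pi,72,endpoint=False); E=[]
for a in A:
    r=np.arange(70,125,.5); P=np.array([proj(T,c0+[k*np.cos(a),k*np.sin(a),0]) for k in r])
    v=map_coordinates(g,[P[:,1],P[:,0]],order=1); j=np.gradient(v).argmax(); E.append(r[j])
E=np.array(E); print(E.tolist())
for R in (98,89):
    s=least_squares(lambda x:np.hypot(E*np.cos(A)-x[0],E*np.sin(A)-x[1])-x[2],[0,0,R],loss='soft_l1',f_scale=2); print(s.x)
s=read_state(); R=Ro.from_euler('xyz',s["tool_rot"]); print(R.inv().apply([29,287,-30])/10, s["eef_pos"])
```

```text
[118.0, 124.5, 124.0, 116.5, 116.0, 106.0, 103.5, 105.0, 104.0, 104.5, 104.5, 104.0, 103.0, 104.0, 122.0, 123.5, 121.0, 118.0, 117.5, 119.5, 118.5, 103.0, 100.5, 112.0, 101.0, 99.0, 101.0, 100.0, 100.0, 99.5, 101.5, 100.5, 100.0, 100.5, 100.0, 124.5, 100.0, 100.0, 101.0, 101.0, 100.0, 102.0, 103.0, 102.0, 100.5, 103.0, 103.5, 103.0, 103.0, 102.5, 102.0, 104.0, 119.5, 118.0, 119.0, 117.5, 118.5, 122.0, 123.0, 108.5, 106.0, 105.5, 107.0, 106.5, 106.5, 107.0, 106.0, 107.0, 106.5, 105.5, 117.0, 117.0]
[ -4.36195108   1.01833337 105.12538865]
[ -4.36195128   1.01833456 105.12538866]
[ 6.89767253 27.7759928   4.69215703] [ 473.34796377 -281.43456863  248.65791609]
```

The crock mouth's centre comes out at about (591,-28). I carry the strainer across at height, slowly, then lower it 3 cm.

>>> send_rows(
  series=[
    {"ax": 0, "ay": 0, "az": 0, "dx": 0.1, "dy": 0.4, "dz": 0, "hand": 1},
    {"ax": 0, "ay": 0, "az": 0, "dx": 0.4, "dy": 1.5, "dz": 0.1, "hand": 1},
    {"ax": 0, "ay": 0, "az": 0, "dx": 0.9, "dy": 3.2, "dz": 0.2, "hand": 1},
    {"ax": 0, "ay": 0, "az": 0, "dx": 1.4, "dy": 5.2, "dz": 0.32, "hand": 1},
    {"ax": 0, "ay": 0, "az": 0, "dx": 2, "dy": 7.2, "dz": 0.45, "hand": 1},
    {"ax": 0, "ay": 0, "az": 0, "dx": 2.5, "dy": 9.2, "dz": 0.57, "hand": 1},
    {"ax": 0, "ay": 0, "az": 0, "dx": 3, "dy": 11.2, "dz": 0.7, "hand": 1},
    {"ax": 0, "ay": 0, "az": 0, "dx": 3.6, "dy": 13.2, "dz": 0.83, "hand": 1},
    {"ax": 0, "ay": 0, "az": 0, "dx": 4.1, "dy": 15.2, "dz": 0.95, "hand": 1},
    {"ax": 0, "ay": 0, "az": 0, "dx": 4.7, "dy": 17.2, "dz": 1.08, "hand": 1},
  ],
)

```text
clock: 20.5
eef_pos: [491.4, -100.9, 248.8]
tool_rot: [3.138, -0.22, 2.772]
force: [-0.0, 0.1, -2.4]
width: 14.7
gripper_force: 58.5
```

>>> send_rows(
  series=[
    {"ax": 0, "ay": 0, "az": 0, "dx": 0.5, "dy": 2, "dz": 0.15, "hand": 1},
    {"ax": 0, "ay": 0, "az": 0, "dx": 1.1, "dy": 4, "dz": 0.25, "hand": 1},
    {"ax": 0, "ay": 0, "az": 0, "dx": 1.6, "dy": 6, "dz": 0.4, "hand": 1},
    {"ax": 0, "ay": 0, "az": 0, "dx": 2.1, "dy": 7.8, "dz": 0.6, "hand": 1},
    {"ax": 0, "ay": 0, "az": 0, "dx": 2.5, "dy": 9.2, "dz": 1, "hand": 1},
    {"ax": 0, "ay": 0, "az": 0, "dx": 2.6, "dy": 10.2, "dz": 1.6, "hand": 1},
    {"ax": 0, "ay": 0, "az": 0, "dx": 2.4, "dy": 10.6, "dz": 2.4, "hand": 1},
    {"ax": 0, "ay": 0, "az": 0, "dx": 2.3, "dy": 10.7, "dz": 3.1, "hand": 1},
    {"ax": 0, "ay": 0, "az": 0, "dx": 2.2, "dy": 10.7, "dz": 3.5, "hand": 1},
    {"ax": 0, "ay": 0, "az": 0, "dx": 2.2, "dy": 10.7, "dz": 3.6, "hand": 1},
  ],
)

```text
clock: 21.5
eef_pos: [502.7, 5.6, 217.8]
tool_rot: [3.14, -0.221, 2.768]
force: [-0.2, 0.1, -2.8]
width: 14.9
gripper_force: 58.6
```

>>> send_rows(
  series=[
    {"ax": 0, "ay": 0, "az": 0, "dx": 0, "dy": 0, "dz": 0, "hand": 1},
    {"ax": 0, "ay": 0, "az": 0, "dx": 0, "dy": 0, "dz": 0, "hand": 1},
    {"ax": 0, "ay": 0, "az": 0, "dx": 0, "dy": 0, "dz": 0, "hand": 1},
    {"ax": 0, "ay": 0, "az": 0, "dx": 0, "dy": 0, "dz": 0, "hand": 1},
    {"ax": 0, "ay": 0, "az": 0, "dx": 0, "dy": 0, "dz": 0, "hand": 1},
    {"ax": 0, "ay": 0, "az": 0, "dx": 0, "dy": 0, "dz": 0, "hand": 1},
  ],
)

```text
clock: 22.1
eef_pos: [503.2, 6.6, 218.7]
tool_rot: [3.139, -0.22, 2.77]
force: [-0.2, -0.3, -2.2]
width: 14.9
gripper_force: 58.6
```

Run:
```python
from fit import *
s=read_state(); e=s["eef_pos"]; R=Ro.from_euler('xyz',s["tool_rot"]); print(e,s["tool_rot"],s["width"],abs(s["qd"]).max(),s["force"])
R0=Ro.from_euler('xyz',[3.139,0,2.769]); pb=R0.inv().apply(np.array([473.5,-281,37])-[474.1,-280.9,18.7]); M=R0.inv()*Ro.from_euler('xyz',[0,-.22,-.373])
Rs=R*M; B=e+R.apply(pb); print("rpy",Rs.as_euler('xyz').round(4),"bal",B,"bowl",B+Rs.apply([92,0,0]))
def prof(im,B,Rs,xs,tag):
    p=np.float32(im["pixels"]); sat=cv2.GaussianBlur(p[:,:,0]-p[:,:,2],(0,0),.6); out=[]
    for x in xs:   # image-vertical edges of the handle, relative to projected axis
        q=proj(im,B+Rs.apply([x,0,0])); r=np.arange(-12,12.01,.1); g=np.gradient(map_coordinates(sat,[q[1]+r,q[0]+0*r],order=1))
        h=len(r)//2; out.append((x,r[:h+30][g[:h+30].argmin()].round(1),r[h-30:][g[h-30:].argmax()].round(1)))
    print(tag,out)
S6=load("s6"); S=snap("side","s8"); T=snap("top","t8")
xs=[-50,-70,-90,-110,-125]
prof(S6,np.array([473.5,-281,37]),Ro.from_euler('xyz',[0,-.22,-.373]),xs,"before"); prof(S,B,Rs,xs,"now")
d=np.abs(np.float32(load("t5")["pixels"])-np.float32(T["pixels"])).mean(2)
pl=lambda X:proj(T,np.array(X)).astype(int)
for n,X in (("plate+lid",(402,321,20)),): u=pl(X); print(n,d[u[1]-30:u[1]+30,u[0]-30:u[0]+30].mean())
```

```text
[503.20320905   6.61271545 218.72257937] [ 3.1388048  -0.21987004  2.76958504] 14.874139665233027 0.0026288487051899247 [-0.23552337 -0.28905179 -2.16435328]
rpy [ 1.000e-04 -1.000e-04 -3.724e-01] bal [506.33194904   5.05369322 236.69590504] bowl [592.02437429 -28.42477914 236.70785544]
before [(-50, np.float64(-5.1), np.float64(2.7)), (-70, np.float64(-5.7), np.float64(3.5)), (-90, np.float64(-5.8), np.float64(3.2)), (-110, np.float64(-5.7), np.float64(3.2)), (-125, np.float64(-5.5), np.float64(3.5))]
now [(-50, np.float64(-0.3), np.float64(7.2)), (-70, np.float64(-0.3), np.float64(2.8)), (-90, np.float64(-10.9), np.float64(2.5)), (-110, np.float64(-4.8), np.float64(2.2)), (-125, np.float64(-4.4), np.float64(2.6))]
plate+lid 18.11889
```

The handle's edges now sit where the model puts them (mid -0.9 px, against -1.0 before the grasp). So the strainer is level, still and centred, with about 37 mm clear. I check that the lid is undisturbed from the side, then hand in.

Run:
```python
from h import *
S=load("s8"); u=(proj(S,np.array([402,321,40]))-[110,110]).astype(int)
a=np.load("pics/a.npy").astype(int); b=S["pixels"][110:230,110:260,::-1].astype(int)
d=np.abs(a-b).mean(2); v=d[u[1]-18:u[1]+20,u[0]-28:u[0]+28]; print(u,v.mean(),(v>25).mean())
if v.mean()<8: print(finish_job())
```

```text
[72 62] 0.8054511278195489 0.002819548872180451
the job is handed in; nothing more can be done
None
```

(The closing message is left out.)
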